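Close the screw box and hang it on the two-pin rack

ROBOT

A 7-joint arm with a two-finger parallel gripper is mounted at the origin on a cart in front of the work surface, level with it; the furniture and walls round the work are solid. World frame = base frame: x ahead of the robot, y to its left, z up, the work surface at z = 0. Lengths are in m, angles in rad, forces in N, time in s.
With the tool pointing down it reaches from about 0.4 to 0.85 m from the base axis. Payload 4.5 kg.
Tool frame: the origin (TCP) lies between the finger pads; the fingertips stand 11 mm ahead of it and the grasp point (between the pads) lies 8 mm behind it; z points along the fingers, y is the line along which they close (so a half turn about z gives the same grasp; the last joint's range is limited). The gripper opens to 85 mm and grips with 20 to 120 N. Pads are 22 mm wide; open, the fingers measure 114 mm over their backs; the gripper's body (76 mm by 85 mm) begins 54 mm behind the grasp point. The pads swing forward as they close: fully open they stand 13 mm farther back than shut.
Start: joints at [1.348, 0.689, -0.195, 1.565, 0.157, 0.902, -0.215], TCP at [0.159, -0.605, 0.242] pointing down, gripper open.
Joint ranges: [-3.01, 3.01], [-0.46, 2.08], [-1.47, 1.51], [0.13, 2.56], [-1, 4.14], [0.04, 2.09], [-2.66, 2.66]. Speed limits (rad/s): [2.57, 2.57, 3.14, 3.14, 3.14, 3.14, 3.14].

INTERFACE

Orientations are given as a unit quaternion [w, x, y, z].
In Python, from rig import get_obs, grab_frame, close_job gives the robot as it stands.
- The arm moves only by the tool drive_tool, never from a script. Its argument "rows" is a list of rows, each a list of 5 numbers: the shift along the tool's x, y, z in cm, then the turn about the tool's z in degrees, then the opening, from 0 (shut) to 1 (fully open). A call has 1 to 10 rows; each row is the pose to reach, as a shift and turn from the pose commanded when the call began, along the tool's axes at that moment; what a row does not reach only later rows make up. A row lasts 1/12 s, in which the tool goes at most 41.7 mm and 7.16 degrees, less where a joint would pass 70% of its speed; a pose out of reach is approached as far as the arm can. A call with a gripper value outside its range is refused whole. The fingers move at their own pace and stop on an object; the grip force is fixed at half the most. Time passes only in rows, so rows that repeat a pose let the fingers close. It gives the time, the measured TCP pose, the force, the opening and the grip force at its end, in the units of the state.
- get_obs(): the state, without advancing time (a new reading comes with each control period).
- grab_frame(name): name is "scene" or "top" or "wrist"; returns a dict with "pixels" (420x560x3 uint8, red, green, blue), "mtx" (3x3 intrinsics, pixels), "R" (3x3) and "t" (3): a world point X has camera coordinates R X + t. Camera axes: x right, y down, z forward; pixel columns grow to the right and rows downward; lengths in m; the calibration is good to about 2 mm. A picture is of the moment at which its call begins. There is no depth.
- close_job(): hands the job in; it is judged then, once.
The state is a dict: "time": time; "q": joint angles; "joint_vel": joint speeds; "joint_efforts": joint torques, N m; "tool_pos": TCP position; "ee_rot": TCP orientation; "contact_force": force on the tool from outside, world axes, zero at the start; "ft_torque": the same for the moment, N m; "gripper_width": finger opening in m; "grasp_force": force on a finger pad.
Only numpy, scipy, OpenCV 4.12 (cv2) and the standard library are available. Lean on these libraries where they do the work, as an engineer would, in place of code of your own. Each camera call takes 0.05 s, during which the arm holds its last target. There are 200 camera calls.

TASK

Put the white lid on the blue box of screws and press it down until both orange clips have snapped over it, while the box still stands on the bench. Then hang the closed box on the free pair of pins on the rack, keeping it upright: pass both keyholes over the pin heads at once, let it down so that the pins sit at the top of both slots, and let go. Leave everything else on the bench where it is.

Things in the scene. Friction and masses are not known exactly. Their poses are not given: they have to be found in the camera images.
- box_tab (a point): Loose BOX: blue tub of screws with an upright aluminium back plate. Axes of its points: x from tub to back plate, y along the plate, z up. A 47 mm wide tab rises mid-plate to 122 mm above the underside, its top 40 mm in a black rubber sleeve 12 mm thick (x): the grip. Point: centre of the sleeve, 102 mm above the underside, 53.5 mm behind the tub's centre. Mass 0.3 to 0.6 kg, mostly in the tub.
- box_keys (a point): BOX back plate: 5 mm thick, 154 mm wide (y), 64 mm high, ears 30 mm past the tub. Point: mid-plate, 54 mm straight below box_tab, between the seats of two keyholes at y = -60 and +60 mm. Keyhole: opening 21 mm wide and high with cut corners, centred 14 mm below this point, running up into a slot 11 mm wide that ends 4 mm above this point. Hung, this point meets point pins.
- box_rim (a point): BOX tub: 90 mm (x) by 94 mm (y), walls 3 mm. Point: centre of its open mouth, at rim height, 54 mm above the flat underside on which it stands. The back plate's front face is 51 mm behind this point, the grip sleeve's 47.5 mm.
- clip_left (a joint): BOX: orange sprung clip at the middle of the tub's +y end, 26 mm wide (x), its tip 20 mm above the rim, 45 to 56 mm from box_rim. Its slope leads the lid in, gives way outward about 2.5 mm and snaps over the lid's edge. Value: travel outward (m), 0 at rest. Pressing the lid home past both clips takes about 5 to 15 N straight down.
- clip_right (a joint): BOX: the same clip at the -y end of the tub.
- lid_grip (a point): Loose white LID: plate 86 (x) by 94 (y) by 4 mm, below it a tapered locating rim 6 mm deep (2 to 4 mm play in the tub), on top a grip rib 44 long (x), 14 wide (y), 18 mm high. Starts lying on its locating rim, rib top 28 mm above the bench. Point: on the rib's middle, 9 mm below its top. x along the rib, z up; half a turn makes no difference. Home: 13 mm above box_rim, axes parallel to the box's.
- pins (a point): The free pair of steel PINS, fixed in the front of a plywood batten. Axes: x into the batten, y along it, z up. Pins at y = -60 and +60 mm, level: shank 8 mm thick standing 9 mm out of the batten's face, then a head 16 mm across, 4 mm thick. Point: midway between them, 4.5 mm in front of the face, 78 mm above the bench. A hung box's underside is 30 mm above the bench; it leans forward a few degrees.
- rack_top (a point): RACK: upright plywood batten, 340 mm wide (y), 18 mm thick, from 18 to 96 mm above the bench, on two brackets, fixed. Same axes as pins. Point: middle of the top edge of its front face.
- neighbour_tab (a point): A second box, green, closed, already hanging on the other pair of pins of the batten and fixed, 168 mm beside the free pair; same size as the box. Point: centre of its rubber grip, 132 mm above the bench.
- vice: Blue bench vice, fixed at the front of the bench: it reaches from 115 mm nearer the robot to 120 mm farther than this point and 90 mm to its left and right, up to 150 mm above the bench; its screw and handle stick out another 50 mm towards the robot. Point: under its middle, at bench height.
- cartridge_mid (a point): Bystander, loose: a tall sealant cartridge standing upright, 50 mm across, 299 mm tall, red and white. This point: half-way up, 150 mm above the bench.
- aerosol_mid (a point): Bystander, loose: a spray can with a yellow cap standing upright, 58 mm across, 222 mm tall. This point: half-way up, 110 mm above the bench.
- tape_mid (a point): Bystander, loose: a yellow roll of tape lying flat, 56 mm across, 22 mm high. This point: its centre.
- screwdriver_mid (a point): Bystander, loose: a blue-handled screwdriver lying flat, about 190 mm long, 22 mm high. This point: its centre, half-way up.
- measure_mid (a point): Bystander, loose: a tape measure in a yellow case, 62 x 75 mm, 73 mm tall. This point: its middle, 30 mm above the bench.
- offcut_mid (a point): Bystander, loose: a red-brown wood offcut, 82 x 84 x 45 mm. This point: its centre.
- tin_mid (a point): Bystander, loose: a small paint tin, 78 mm across, 77 mm tall. This point: its centre.
- brush_mid (a point): Bystander, loose: a red-handled paint brush lying flat, 216 mm long, 16 mm high. This point: its centre, half-way up.

How it is judged:
On the way:
1. the lid is snapped home on the blue box, which still stands on the bench (x of lid_grip in the frame of box_rim between -0.004 and 0.004 m and y of lid_grip in the frame of box_rim between -0.004 and 0.004 m and z of lid_grip in the frame of box_rim between 0.011 and 0.015 m and angle between the z axis of lid_grip and the z axis of box_rim, either way round below 0.05 rad and height (world z) of box_rim below 0.062 m), for 0.2 s.
At the end, for the whole second after the job is handed in: Lid home on the blue box (within 4 mm sideways, 2 mm in height, 0.05 rad level), and the box hung on both pins: midpoint of its slot tops within 4 mm of the pins' midpoint sideways and in height, 5 mm in depth; turned and leaning less than 0.2 rad (x of lid_grip in the frame of box_rim between -0.004 and 0.004 m and y of lid_grip in the frame of box_rim between -0.004 and 0.004 m and z of lid_grip in the frame of box_rim between 0.011 and 0.015 m and angle between the z axis of lid_grip and the z axis of box_rim, either way round below 0.05 rad and x of box_keys in the frame of pins between -0.005 and 0.005 m and y of box_keys in the frame of pins between -0.004 and 0.004 m and z of box_keys in the frame of pins between -0.004 and 0.004 m and angle between the x axis of box_keys and the x axis of pins, either way round below 0.2 rad and angle between box_keys's own z axis and vertical below 0.2 rad); the robot touches nothing.
It fails at once if the blue box is tipped by more than about 35 degrees (angle between box_rim's own z axis and vertical above 0.6 rad).
It fails at once if another loose thing on the bench is moved by more than 3 cm (distance of any of cartridge_mid, aerosol_mid, tape_mid, screwdriver_mid, measure_mid, offcut_mid, tin_mid, brush_mid from where it was at the start of the episode above 0.03 m).
It also fails if it takes over 67 s, if anything falls off the work surface, if the arm or the gripper's body presses on something with over 40 N, if the wrist force passes 120 N, or if a joint passes its speed limit or range.

## Working session

There is one attempt and no reset: what is moved stays moved. The work goes in short steps, Python scripts to look and compute and a tool call to move; the robot and the scene stay as the last step left them, time stands still between calls to the robot, and variables do not carry over. Pictures are saved under pics/ and viewed, at most 10 in all, crops included, and the job is handed in when it is done.

Besides the shell and the picture viewer there is one more tool, called after "Request:" as a command line: name --pt "numbers of a row" for each row, then --argument value for the rest. drive_tool: Moves the arm, as the interface text tells. Its arguments: {"type":"object","properties":{"rows":{"type":"array","items":{"type":"array","items":{"type":"number"}}}},"required":["rows"]}

```bash
mkdir -p pics; cat > h.py <<'E'
import numpy as np, cv2, json
from rig import get_obs, grab_frame, close_job
def snap(n,f):
    g=grab_frame(n); cv2.imwrite(f'pics/{f}.png',cv2.cvtColor(g['pixels'],cv2.COLOR_RGB2BGR))
    np.savez(f'pics/{f}.npz',**{k:np.array(g[k]) for k in('mtx','R','t')}); return g
def cam(f): d=np.load(f'pics/{f}.npz'); return d['mtx'],d['R'],d['t']
def ray(f,u,v):
    K,R,t=cam(f); d=R.T@np.linalg.solve(K,[u,v,1]); return -R.T@t,d
def at(f,u,v,z): c,d=ray(f,u,v); return c+d*(z-c[2])/d[2]
def proj(f,X): K,R,t=cam(f); p=K@(R@np.array(X)+t); return p[:2]/p[2]
def tri(obs):
    A=np.zeros((3,3));b=np.zeros(3)
    for f,u,v in obs:
        c,d=ray(f,u,v); d/=np.linalg.norm(d); M=np.eye(3)-np.outer(d,d); A+=M;b+=M@c
    return np.linalg.solve(A,b)
E
python3 - <<'E'
from h import *
a=snap('scene','s0');b=snap('top','t0')
for f in('s0','t0'):
    im=cv2.imread(f'pics/{f}.png'); cv2.imwrite(f'pics/{f}b.png',cv2.resize(im,(800,600),interpolation=cv2.INTER_CUBIC))
    K,R,t=cam(f); print(K[0,0],R.round(3).tolist(),(-R.T@t).round(3))
o=get_obs();print(o['time'],o['tool_pos'],o['ee_rot'],o['gripper_width'])
E
```

```text
402.96379640796914 [[-0.49, -0.871, 0.021], [-0.571, 0.302, -0.764], [0.659, -0.386, -0.645]] [-0.284  0.545  0.923]
514.2137665382876 [[0.05, -0.999, 0.007], [-0.978, -0.051, -0.201], [0.202, 0.003, -0.979]] [0.259 0.063 1.344]
0.1 [ 0.15856766 -0.60394741  0.24154684] [-8.42424375e-04  9.91761390e-01  1.28096086e-01 -1.71354978e-04] 0.08563390493030765
```

View pics/s0b.png

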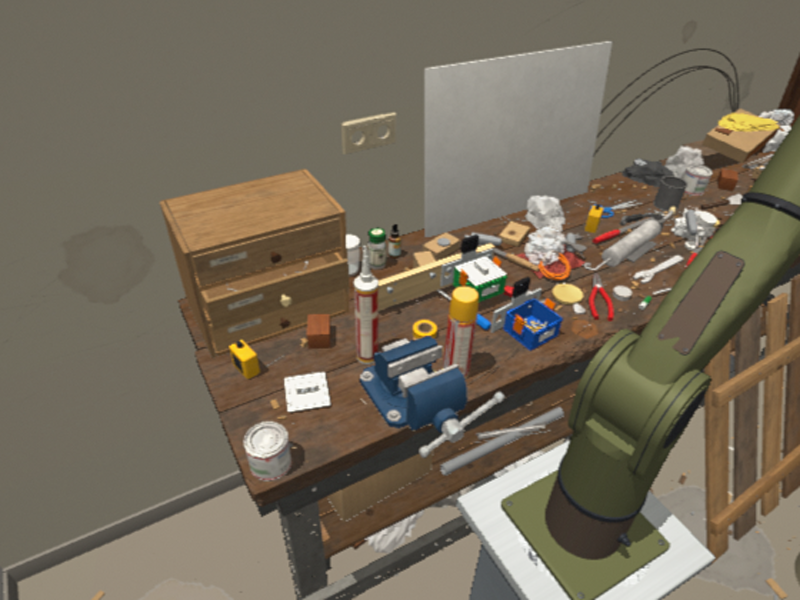

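View pics/t0b.png

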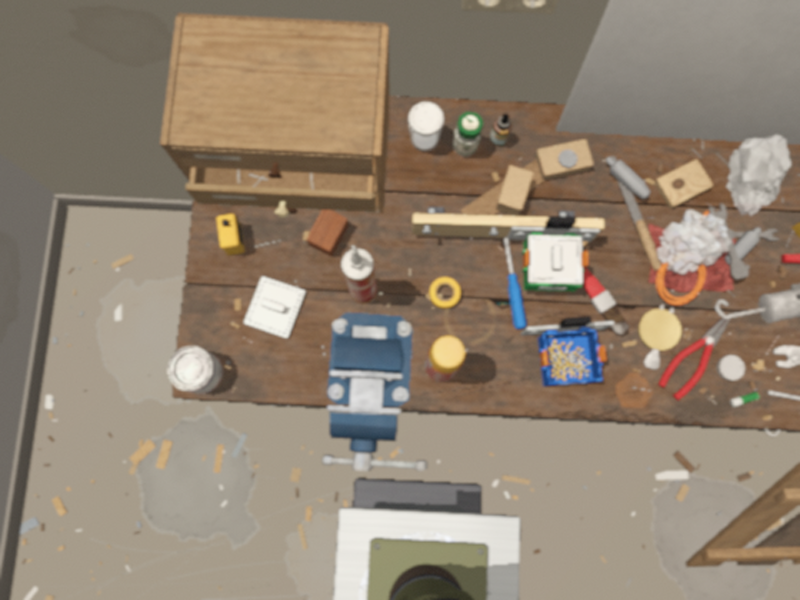

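```bash
python3 - <<'E'
from h import *
im=cv2.imread('pics/t0.png'); z=lambda x,y,w,h:cv2.resize(im[y:y+h,x:x+w],None,fx=5,fy=5,interpolation=cv2.INTER_CUBIC)
C=np.zeros((590,775,3),np.uint8)
C[:325,:350]=z(160,185,70,65); C[:325,350:]=z(360,212,85,65); C[330:590]=z(280,140,155,52)
cv2.imwrite('pics/c1.png',C)
E
```

```text
(no output)
```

View pics/c1.png

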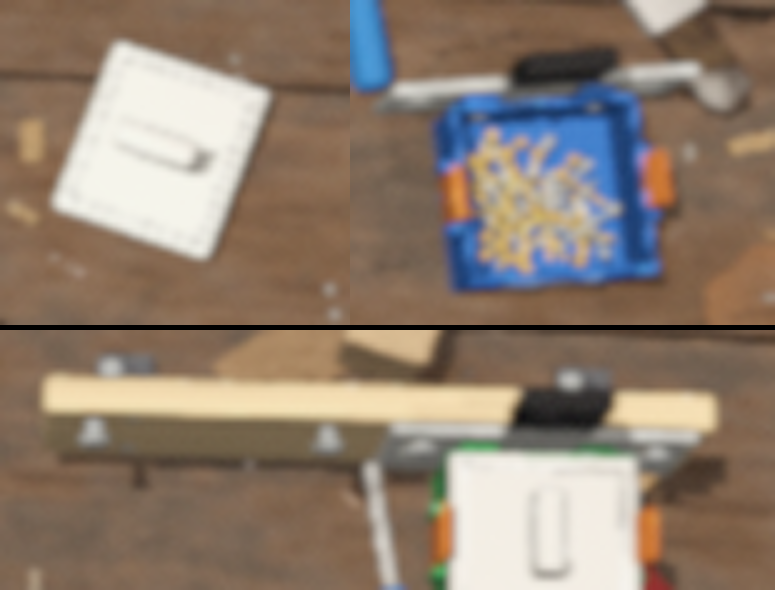

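```bash
cat >> h.py <<'E'
def yaw(a,b): d=np.array(b)-np.array(a); return np.degrees(np.arctan2(d[1],d[0]))
E
python3 - <<'E'
from h import *
T=lambda x,y,ox,oy,z:at('t0',ox+x/5-.4,oy+y/5-.4,z)
L=[T(x,y,160,185,.010) for x,y in[(118,40),(272,95),(208,260),(52,207)]]
print('lid',np.mean(L,0)); [print(np.linalg.norm(L[i]-L[i-1]).round(4),yaw(L[i-1],L[i]).round(1)) for i in range(4)]
rb=[T(x,y,160,185,.028) for x,y in[(118,128),(205,160)]];print('rib',rb,yaw(*rb))
B=[T(x-350,y,360,212,.054) for x,y in[(437,105),(640,88),(662,280),(452,290)]]
print('box',np.mean(B,0)); [print(np.linalg.norm(B[i]-B[i-1]).round(4),yaw(B[i-1],B[i]).round(1)) for i in range(4)]
S=[T(x-350,y,360,212,.122) for x,y in[(515,60),(615,50)]];print('sleeve back top',S,yaw(*S))
R=[T(x,y-330,280,140,.096) for x,y in[(43,412),(718,430)]];print('rack front top',R,np.mean(R,0),np.linalg.norm(R[0]-R[1]),yaw(*R))
P=[T(x,y-330,280,140,.078) for x,y in[(93,430),(327,437)]];print('pins',P,np.mean(P,0),np.linalg.norm(P[0]-P[1]),yaw(*P))
o=get_obs();from scipy.spatial.transform import Rotation as Ro
w,x,y,z=o['ee_rot'];print(Ro.from_quat([x,y,z,w]).as_matrix().round(3))
E
```

```text
lid [0.4997135  0.29987365 0.01      ]
0.0953 -16.2
0.0878 -106.9
0.0935 163.5
0.0873 74.2
rib [array([0.50684125, 0.32082335, 0.028     ]), array([0.49227348, 0.27421363, 0.028     ])] -107.35652543963978
box [ 0.42909156 -0.2363985   0.054     ]
0.0936 5.3
0.1041 -82.2
0.0975 -173.7
0.1057 95.6
sleeve back top [array([ 0.48238867, -0.20456324,  0.122     ]), array([ 0.48978737, -0.2528635 ,  0.122     ])] -81.29104243101459
rack front top [array([0.64704421, 0.05500112, 0.096     ]), array([ 0.65550337, -0.28661123,  0.096     ])] [ 0.65127379 -0.11580506  0.096     ] 0.34171706870799895 -88.58150478102466
pins [array([0.64438518, 0.02884506, 0.078     ]), array([ 0.64694879, -0.09110802,  0.078     ])] [ 0.64566698 -0.03113148  0.078     ] 0.11998047231132698 -88.77567114061011
[[ 0.967  0.254 -0.001]
 [ 0.254 -0.967  0.002]
 [-0.    -0.002 -1.   ]]
```

```bash
cat >> h.py <<'E'
from scipy.spatial.transform import Rotation as Ro
def mv(*targets):
    o=get_obs(); w,x,y,z=o['ee_rot']; M=Ro.from_quat([x,y,z,w]).as_matrix(); p=np.array(o['tool_pos'])
    yw=np.degrees(np.arctan2(M[1,0],M[0,0])); print('now',p.round(4),'yaw',yw.round(2),'tilt',M[:,2].round(4),'q',np.round(o['q'],2),'w',o['gripper_width'],'F',np.round(o['contact_force'],1))
    for X,Y in targets:
        d=M.T@(np.array(X)-p)*100; t=-((Y-yw+180)%360-180); print(np.round(d,2).tolist(),round(t,1))
E
python3 - <<'E'
from h import *
mv(([.40,-.28,.40],14.7),([.46,.1,.40],45),([.50,.30,.38],73),([.50,.30,.20],73))
for n,u,v,z in[('cart',358,258,.29),('aer',447,350,.22),('vice',365,390,.15)]: print(n,at('t0',u*.7,v*.7,z))
E
```

```text
now [ 0.1586 -0.6039  0.2415] yaw 14.72 tilt [-6.0e-04  1.6e-03 -1.0e+00] q [ 1.35  0.69 -0.19  1.57  0.16  0.9  -0.22] w 0.08563390493030765 F [ 0.4  0.  -0.5]
[31.58, -25.22, -15.81] 0.0
[47.04, -60.45, -15.75] -30.3
[55.99, -78.78, -13.72] -58.3
[55.99, -78.75, 4.28] -58.3
cart [0.52844509 0.13298035 0.29      ]
aer [ 0.40767648 -0.00817023  0.22      ]
vice [0.34519232 0.11735247 0.15      ]
```

Request:
drive_tool --pt "6 -5 -8 0 1" --pt "9 -7 -12 0 1" --pt "12 -10 -16 0 1" --pt "32 -26 -16 0 1" --pt "32 -26 -16 0 1" --pt "32 -26 -16 0 1" --pt "32 -26 -16 0 1" --pt "32 -26 -16 0 1" --pt "36 -35 -16 -8 1" --pt "40 -41 -16 -15 1"

```text
time: 0.93
tool_pos: [0.3643, -0.2921, 0.3851]
ee_rot: [0.0, 0.967, 0.254, 0.0]
contact_force: [1.5, -0.0, -0.5]
gripper_width: 0.0855
grasp_force: 0.0
```

```bash
python3 - <<'E'
from h import *
mv(([.46,.1,.40],45),([.50,.30,.38],73),([.47,.31,.25],73),([.50,.30,.20],73))
E
```

```text
now [ 0.3643 -0.2921  0.3851] yaw 29.39 tilt [ 7.e-04 -7.e-04 -1.e+00] q [ 0.82  0.32 -0.34  1.8   0.12  1.05 -0.62] w 0.08546092015243037 F [ 1.5 -0.  -0.5]
[27.58, -29.47, -1.51] -15.6
[40.88, -44.93, 0.48] -43.6
[38.76, -47.29, 13.48] -43.6
[40.88, -44.95, 18.48] -43.6
```

Request:
drive_tool --pt "28 -30 -2 -16 1" --pt "28 -30 -2 -16 1" --pt "28 -30 -2 -16 1" --pt "28 -30 -2 -16 1" --pt "28 -30 -2 -16 1" --pt "28 -30 -2 -16 1" --pt "28 -30 -2 -16 1" --pt "28 -30 -2 -16 1" --pt "28 -30 -2 -16 1" --pt "28 -30 -2 -16 1"

```text
time: 1.77
tool_pos: [0.4622, 0.1072, 0.4047]
ee_rot: [-0.0, 0.923, 0.384, 0.0]
contact_force: [0.8, -0.5, -1.1]
gripper_width: 0.0853
grasp_force: 0.0
```

Request:
drive_tool --pt "13 -18 0 -28 1" --pt "13 -18 0 -28 1" --pt "13 -18 0 -28 1" --pt "13 -18 0 -28 1" --pt "13 -18 0 -28 1" --pt "13 -18 0 -28 1" --pt "13 -18 0 -28 1" --pt "13 -18 0 -28 1" --pt "13 -18 0 -28 1" --pt "13 -18 0 -28 1"

```text
time: 2.6
tool_pos: [0.4277, 0.3215, 0.4044]
ee_rot: [0.001, 0.805, 0.594, -0.0]
contact_force: [-0.5, -0.6, -0.1]
gripper_width: 0.0852
grasp_force: 0.0
```

```bash
python3 - <<'E'
from h import *
mv(([.50,.30,.20],73))
E
```

```text
now [0.4277 0.3215 0.4044] yaw 72.86 tilt [ 2.0e-04 -1.8e-03 -1.0e+00] q [-0.3   0.46 -0.7   1.57  0.31  1.23 -1.35] w 0.0852167073628664 F [-0.5 -0.6 -0.1]
[0.11, 7.52, 20.45] -0.1
```

Request:
drive_tool --pt "0 7.5 20 0 1" --pt "0 7.5 20 0 1" --pt "0 7.5 20 0 1" --pt "0 7.5 20 0 1" --pt "0 7.5 20 0 1" --pt "0 7.5 20 0 1" --pt "0 7.5 20 0 1" --pt "0 7.5 20 0 1"

```text
time: 3.27
tool_pos: [0.4989, 0.302, 0.2063]
ee_rot: [-0.0, 0.804, 0.595, 0.001]
contact_force: [-0.1, 1.1, -0.4]
gripper_width: 0.0855
grasp_force: 0.0
```

```bash
python3 - <<'E'
from h import *
mv(([.50,.30,.024],73))
snap('wrist','w1'); print(proj('w1',[.5,.3,.019]),(-cam('w1')[1].T@cam('w1')[2]).round(4),cam('w1')[0][0,0])
im=cv2.imread('pics/w1.png'); cv2.imwrite('pics/w1b.png',cv2.resize(im,(800,600),interpolation=cv2.INTER_CUBIC))
E
```

```text
now [0.4989 0.302  0.2063] yaw 72.99 tilt [ 0.001   0.0017 -1.    ] q [-0.29  0.73 -0.59  1.72  0.51  0.85 -1.4 ] w 0.08547100650769728 F [-0.1  1.1 -0.4]
[-0.19, 0.16, 18.23] -0.0
[281.17737377 190.42386344] [0.5202 0.3712 0.3382] 367.15144685404294
```

View pics/w1b.png

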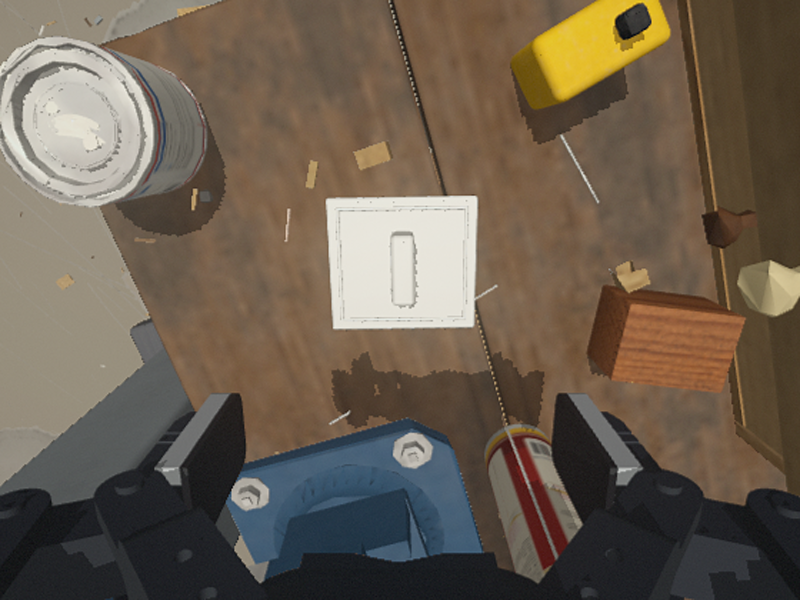

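```bash
python3 - <<'E'
from h import *
L=[at('w1',x*.7,y*.7,.010) for x,y in[(327,198),(477,195),(475,327),(333,329)]]
c=np.mean(L,0);print('lid',c); [print(np.linalg.norm(L[i]-L[i-1]).round(4),yaw(L[i-1],L[i]).round(1)) for i in range(4)]
r=[at('w1',x*.7,y*.7,.028) for x,y in[(402,233),(403.5,306)]];print('rib',np.mean(r,0),yaw(*r),np.linalg.norm(r[0]-r[1]))
mv((list(c[:2])+[.024],73.5))
E
```

```text
lid [0.50162639 0.302381   0.01      ]
0.0854 73.4
0.0923 -15.9
0.0858 -105.5
0.094 163.8
rib [0.50151978 0.30288026 0.028     ] -105.76246434132958 0.04522547691885281
now [0.4989 0.3029 0.2072] yaw 73.05 tilt [ 0.0026  0.0031 -1.    ] q [-0.29  0.73 -0.59  1.72  0.51  0.85 -1.4 ] w 0.08514186624450511 F [-0.6  0.6  0.6]
[-0.04, 0.25, 18.32] -0.4
```

Request:
drive_tool --pt "0 0.25 4 -1 1" --pt "0 0.25 8 -1 1" --pt "0 0.25 12 -1 1" --pt "0 0.25 15 -1 1" --pt "0 0.25 17 -1 1" --pt "0 0.25 18.3 -1 1" --pt "0 0.25 18.3 -1 1" --pt "0 0.25 18.3 -1 1"

```text
time: 3.98
tool_pos: [0.5018, 0.3022, 0.0234]
ee_rot: [-0.0, 0.798, 0.602, 0.001]
contact_force: [1.0, 0.1, 0.5]
gripper_width: 0.0852
grasp_force: 0.0
```

Request:
drive_tool --pt "0 0 0 0 0" --pt "0 0 0 0 0" --pt "0 0 0 0 0" --pt "0 0 0 0 0" --pt "0 0 0 0 0" --pt "0 0 0 0 0" --pt "0 0 0 0 0" --pt "0 0 0 0 0" --pt "0 0 0 0 0" --pt "0 0 0 0 0"

```text
time: 4.82
tool_pos: [0.5012, 0.3008, 0.0221]
ee_rot: [0.0, 0.798, 0.602, 0.0]
contact_force: [-0.3, -1.0, 5.8]
gripper_width: 0.0125
grasp_force: 59.5
```

Request:
drive_tool --pt "0 0 -1 0 0" --pt "0 0 -3 0 0" --pt "0 0 -7 0 0" --pt "0 0 -11 0 0" --pt "0 0 -15 0 0" --pt "0 0 -19 0 0" --pt "0 0 -23 0 0" --pt "0 0 -27 0 0" --pt "0 0 -31 0 0" --pt "0 0 -35 0 0"

```text
time: 5.65
tool_pos: [0.5002, 0.3003, 0.3741]
ee_rot: [-0.0, 0.798, 0.602, -0.0]
contact_force: [0.9, 0.4, -1.6]
gripper_width: 0.0124
grasp_force: 58.8
```

```bash
python3 - <<'E'
from h import *
mv(([.47,.0,.38],40),([.43,-.2364,.38],7))
E
```

```text
now [0.5002 0.3003 0.3741] yaw 74.08 tilt [-4.e-04 -1.e-04 -1.e+00] q [-0.23  0.56 -0.69  1.49  0.37  1.22 -1.25] w 0.012420540908751327 F [ 0.9  0.4 -1.6]
[-29.71, 5.33, -0.58] 34.1
[-53.54, 7.97, -0.58] 67.1
```

Request:
drive_tool --pt "-30 5.5 -1 34 0" --pt "-30 5.5 -1 34 0" --pt "-30 5.5 -1 34 0" --pt "-30 5.5 -1 34 0" --pt "-30 5.5 -1 34 0" --pt "-30 5.5 -1 34 0" --pt "-30 5.5 -1 34 0" --pt "-54 8 -1 67 0" --pt "-54 8 -1 67 0" --pt "-54 8 -1 67 0"

```text
time: 6.48
tool_pos: [0.4502, -0.1142, 0.3819]
ee_rot: [-0.0, 0.987, 0.158, 0.0]
contact_force: [1.2, -0.5, -0.8]
gripper_width: 0.0128
grasp_force: 58.8
```

```bash
python3 - <<'E'
from h import *
mv(([.43,-.2364,.38],7),([.43,-.2364,.2],7))
E
```

```text
now [ 0.4502 -0.1142  0.3819] yaw 18.23 tilt [ 1.e-04  0.e+00 -1.e+00] q [ 0.45  0.32 -0.42  1.8   0.15  1.05 -1.28] w 0.012805436162465374 F [ 1.2 -0.5 -0.8]
[-5.74, 10.97, 0.19] 11.2
[-5.75, 10.97, 18.19] 11.2
```

Request:
drive_tool --pt "-6 11 0 11 0" --pt "-6 11 0 11 0" --pt "-6 11 0 11 0" --pt "-13 11 13 11 0" --pt "-13 11 13 11 0" --pt "-13 11 13 11 0" --pt "-13 11 13 11 0" --pt "-13 11 13 11 0" --pt "-13 11 13 11 0" --pt "-13 11 13 11 0"

```text
time: 7.32
tool_pos: [0.3655, -0.2581, 0.253]
ee_rot: [0.001, 0.998, 0.066, 0.002]
contact_force: [-0.1, 0.1, -0.4]
gripper_width: 0.013
grasp_force: 58.8
```

```bash
python3 - <<'E'
from h import *
mv(([.43,-.2364,.2],7))
snap('wrist','w2')
im=cv2.imread('pics/w2.png'); cv2.imwrite('pics/w2b.png',cv2.resize(im,(800,600),interpolation=cv2.INTER_CUBIC))
E
```

```text
now [ 0.3655 -0.2581  0.253 ] yaw 7.62 tilt [ 0.0038 -0.0012 -1.    ] q [ 0.72  0.45 -0.3   2.06  0.21  0.65 -1.16] w 0.013000396002081041 F [-0.1  0.1 -0.4]
[6.66, -1.31, 5.32] 0.6
```

View pics/w2b.png

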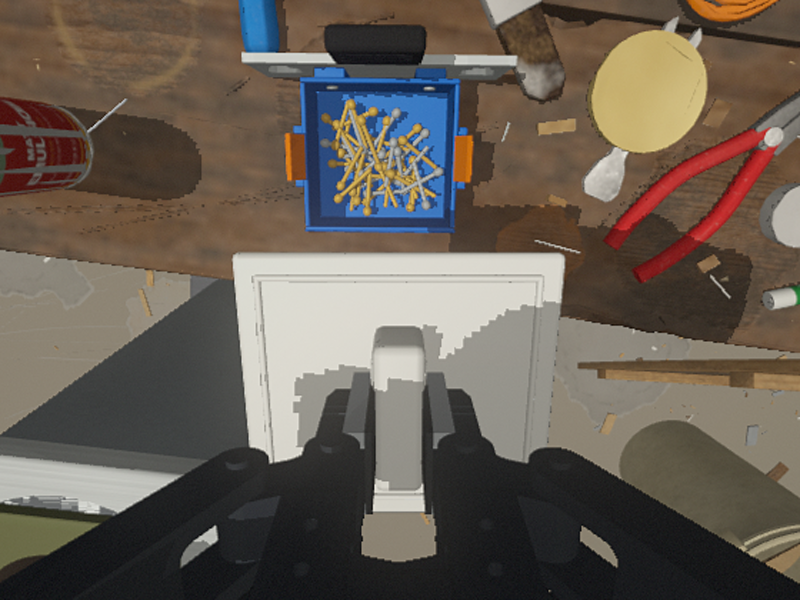

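```bash
python3 - <<'E'
from h import *
B=[at('w2',x*.7,y*.7,.054) for x,y in[(302,80),(460,80),(457,231),(307,232)]]
print('box',np.mean(B,0)); [print(np.linalg.norm(B[i]-B[i-1]).round(4),yaw(B[i-1],B[i]).round(1)) for i in range(4)]
S=[at('w2',x*.7,y*.7,.122) for x,y in[(326,26),(425,26)]];print('sleeve back top',np.mean(S,0),S,yaw(*S))
P=[at('w2',x*.7,y*.7,.064) for x,y in[(243,54),(517,58)]];print('plate back top',np.mean(P,0),np.linalg.norm(P[0]-P[1]),yaw(*P))
o=get_obs();w,x,y,z=o['ee_rot'];M=Ro.from_quat([x,y,z,w]).as_matrix()
for x,y in[(233,254),(564,254)]: 
    X=at('w2',x*.7,y*.7,.241); print('lid corner in tool',M.T@(X-o['tool_pos']))
E
```

```text
box [ 0.42985383 -0.23954844  0.054     ]
0.089 6.6
0.0923 -82.4
0.0884 -171.7
0.0949 98.0
sleeve back top [ 0.48845625 -0.2316151   0.122     ] [array([ 0.48550616, -0.20943266,  0.122     ]), array([ 0.49140634, -0.25379754,  0.122     ])] -82.42456713792467
plate back top [ 0.48502603 -0.23225282  0.064     ] 0.15342554460760982 -83.19074095473024
lid corner in tool [ 0.04388053 -0.04598403  0.01229281]
lid corner in tool [0.04375611 0.04625613 0.01250424]
```

```bash
python3 - <<'E'
from h import *
mv(([.4287,-.2396,.13],7.5),([.4287,-.2396,.10],7.5))
E
```

```text
now [ 0.3658 -0.2582  0.2532] yaw 7.64 tilt [ 0.0045 -0.0017 -1.    ] q [ 0.72  0.45 -0.3   2.06  0.21  0.65 -1.16] w 0.012682388659786686 F [0.  0.9 0.7]
[6.43, -1.03, 12.35] 0.1
[6.41, -1.04, 15.35] 0.1
```

Request:
drive_tool --pt "3 -0.5 2 0 0" --pt "6.4 -1 5 0 0" --pt "6.4 -1 8 0 0" --pt "6.4 -1 11 0 0" --pt "6.4 -1 13 0 0" --pt "6.4 -1 14 0 0" --pt "6.4 -1 14.5 0 0" --pt "6.4 -1 14.5 0 0" --pt "6.4 -1 14.5 0 0"

```text
time: 8.12
tool_pos: [0.427, -0.24, 0.1075]
ee_rot: [0.001, 0.998, 0.066, 0.001]
contact_force: [-0.2, 0.1, -0.7]
gripper_width: 0.0125
grasp_force: 58.8
```

```bash
python3 - <<'E'
from h import *
mv(([.4287,-.2396,.085],7.5),([.4287,-.2396,.07],7.5))
snap('wrist','w3')
im=cv2.imread('pics/w3.png'); cv2.imwrite('pics/w3b.png',cv2.resize(im,(800,600),interpolation=cv2.INTER_CUBIC))
E
```

```text
now [ 0.427  -0.24    0.1075] yaw 7.58 tilt [ 0.0027 -0.001  -1.    ] q [ 0.51  0.75 -0.16  2.08  0.34  0.33 -1.36] w 0.012466812940803512 F [-0.2  0.1 -0.7]
[0.17, -0.02, 2.25] 0.1
[0.17, -0.02, 3.75] 0.1
```

View pics/w3b.png

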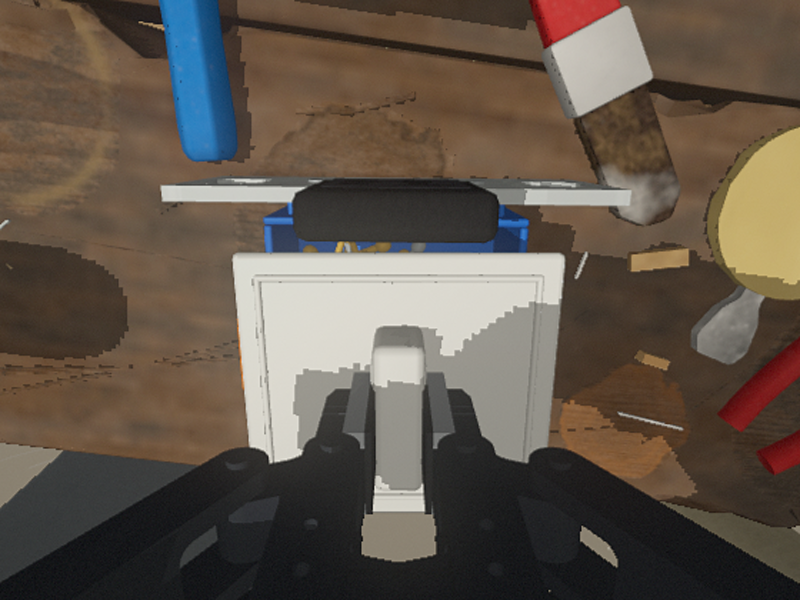

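Request:
drive_tool --pt "0.17 -0.04 0.7 0 0" --pt "0.17 -0.04 1.4 0 0" --pt "0.17 -0.04 2.0 0 0" --pt "0.17 -0.04 2.4 0 0" --pt "0.17 -0.04 2.8 0 0" --pt "0.17 -0.04 3.1 0 0" --pt "0.17 -0.04 3.4 0 0"

```text
time: 8.75
tool_pos: [0.4273, -0.239, 0.0725]
ee_rot: [0.0, 0.998, 0.066, 0.0]
contact_force: [-1.1, 1.2, 5.3]
gripper_width: 0.0128
grasp_force: 59.7
```

Request:
drive_tool --pt "0 0 0.2 0 0" --pt "0 0 0.4 0 0" --pt "0 0 0.5 0 0" --pt "0 0 0.5 0 0"

```text
time: 9.08
tool_pos: [0.4277, -0.2391, 0.07]
ee_rot: [0.001, 0.998, 0.066, 0.001]
contact_force: [-3.3, 2.7, 33.9]
gripper_width: 0.0125
grasp_force: 63.8
```

Request:
drive_tool --pt "0 0 -0.3 0 0" --pt "0 0 -0.4 0 0.35" --pt "0 0 -0.4 0 0.35" --pt "0 0 -0.4 0 0.35" --pt "0 0 -0.4 0 0.35" --pt "0 0 -2 0 0.35" --pt "0 0 -5 0 0.4" --pt "-3 0 -8 0 0.5" --pt "-5 0 -11 0 1" --pt "-5 0 -11 0 1"

```text
time: 9.92
tool_pos: [0.3736, -0.2475, 0.1808]
ee_rot: [0.002, 0.998, 0.064, -0.001]
contact_force: [-1.0, -0.1, 0.6]
gripper_width: 0.0657
grasp_force: 0.0
```

```bash
python3 - <<'E'
from h import *
mv()
snap('wrist','w4')
im=cv2.imread('pics/w4.png'); cv2.imwrite('pics/w4b.png',cv2.resize(im,(800,600),interpolation=cv2.INTER_CUBIC))
E
```

```text
now [ 0.3736 -0.2475  0.1808] yaw 7.31 tilt [-9.0e-04 -3.1e-03 -1.0e+00] q [ 0.63  0.58 -0.23  2.14  0.31  0.45 -1.29] w 0.06569040411028494 F [-1.  -0.1  0.6]
```

View pics/w4b.png

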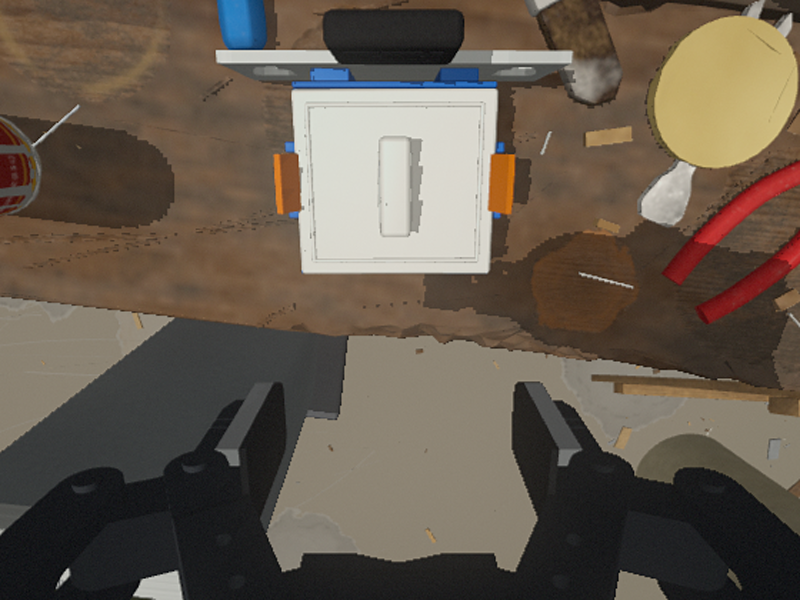

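```bash
python3 - <<'E'
from h import *
B=[at('w4',x*.7,y*.7,.058) for x,y in[(291,89),(496,89),(490,273),(303,273)]]
print('lid',np.mean(B,0)); [print(np.linalg.norm(B[i]-B[i-1]).round(4),yaw(B[i-1],B[i]).round(1)) for i in range(4)]
P=[at('w4',x*.7,y*.7,.064) for x,y in[(217,51),(573,52)]];m=np.mean(P,0);print('plate back top',m,np.linalg.norm(P[0]-P[1]),yaw(*P))
S=[at('w4',x*.7,y*.7,.122) for x,y in[(324,11),(464,11)]];print('sleeve back top',np.mean(S,0),yaw(*S))
y=np.radians(yaw(*P)+90);x=np.array([np.cos(y),np.sin(y),0]);print('yaw',np.degrees(y),'box from plate',m-.056*x,'tab',m-.0025*x)
# pixel height check: rib top width etc
r=[at('w4',x*.7,y*.7,.076) for x,y in[(395,137),(395.5,236)]];print('rib',np.mean(r,0),np.linalg.norm(r[0]-r[1]))
t=m-.0025*x
mv((list(t[:2])+[.25],7.5+90),(list(t[:2])+[.094],7.5+90))
E
```

```text
lid [ 0.42785385 -0.23937477  0.058     ]
0.0852 7.9
0.0925 -82.7
0.0852 -171.6
0.0931 97.2
plate back top [ 0.48450077 -0.2322826   0.064     ] 0.153834466408009 -82.86401845055276
sleeve back top [ 0.48740535 -0.23177791  0.122     ] -82.71150206221647
yaw 7.135981549447237 box from plate [ 0.42893454 -0.23923918  0.064     ] tab [ 0.48202014 -0.23259316  0.064     ]
rib [ 0.42818657 -0.23947291  0.076     ] 0.042775713994173965
now [ 0.376  -0.247   0.1793] yaw 7.38 tilt [ 0.0014 -0.0022 -1.    ] q [ 0.63  0.59 -0.23  2.14  0.31  0.44 -1.29] w 0.07264418337028955 F [ 0.6  0.  -0.5]
[10.71, -0.05, -7.06] -90.1
[10.69, -0.09, 8.54] -90.1
```

Request:
drive_tool --pt "10.7 -0.1 -7 -90 1" --pt "10.7 -0.1 -7 -90 1" --pt "10.7 -0.1 -7 -90 1" --pt "10.7 -0.1 -7 -90 1" --pt "10.7 -0.1 -7 -90 1" --pt "10.7 -0.1 -7 -90 1" --pt "10.7 -0.1 -7 -90 1" --pt "10.7 -0.1 -7 -90 1" --pt "10.7 -0.1 -7 -90 1" --pt "10.7 -0.1 -7 -90 1"

```text
time: 10.8
tool_pos: [0.4839, -0.2302, 0.2461]
ee_rot: [-0.001, 0.769, 0.64, 0.0]
contact_force: [-0.7, -0.1, 0.2]
gripper_width: 0.0856
grasp_force: 0.0
```

```bash
python3 - <<'E'
from h import *
mv(([.4822,-.2326,.25],97.2))
E
```

```text
now [ 0.4839 -0.2302  0.2461] yaw 79.55 tilt [-7.0e-04  1.7e-03 -1.0e+00] q [ 0.76  0.63 -0.67  1.81  0.5   0.87 -0.33] w 0.08560084017132061 F [-0.7 -0.1  0.2]
[-0.27, -0.13, -0.39] -17.6
```

Request:
drive_tool --pt "-0.2 0 0 -17.7 1" --pt "-0.2 0 0 -17.7 1" --pt "-0.2 0 0 -17.7 1" --pt "-0.2 0 0 -17.7 1" --pt "-0.2 0 0 -17.7 1"

```text
time: 11.22
tool_pos: [0.4833, -0.2323, 0.2463]
ee_rot: [-0.001, 0.664, 0.748, 0.0]
contact_force: [-0.6, -0.7, 0.8]
gripper_width: 0.0852
grasp_force: 0.0
```

```bash
python3 - <<'E'
from h import *
mv(([.4822,-.2326,.094],97.2))
E
```

```text
now [ 0.4833 -0.2323  0.2463] yaw 96.77 tilt [-7.0e-04  1.7e-03 -1.0e+00] q [ 0.81  0.66 -0.76  1.81  0.56  0.9  -0.08] w 0.08521570444247868 F [-0.6 -0.7  0.8]
[-0.04, -0.1, 15.23] -0.4
```

Request:
drive_tool --pt "0 -0.1 4 -0.4 1" --pt "0 -0.1 8 -0.4 1" --pt "0 -0.1 11 -0.4 1" --pt "0 -0.1 13 -0.4 1" --pt "0 -0.1 14.5 -0.4 1" --pt "0 -0.1 15.2 -0.4 1" --pt "0 -0.1 15.2 -0.4 1" --pt "0 -0.1 15.2 -0.4 0" --pt "0 -0.1 15.2 -0.4 0" --pt "0 -0.1 15.2 -0.4 0"

```text
time: 12.05
tool_pos: [0.4828, -0.233, 0.0965]
ee_rot: [0.001, 0.661, 0.75, 0.0]
contact_force: [0.1, -0.9, -0.4]
gripper_width: 0.0513
grasp_force: 0.0
```

Request:
drive_tool --pt "0 0 0 0 0" --pt "0 0 0 0 0" --pt "0 0 0 0 0" --pt "0 0 0 0 0" --pt "0 0 0 0 0" --pt "0 0 0 0 0" --pt "0 0 0 0 0"

```text
time: 12.63
tool_pos: [0.4824, -0.233, 0.096]
ee_rot: [0.001, 0.661, 0.75, 0.0]
contact_force: [-0.2, -0.0, 5.6]
gripper_width: 0.0117
grasp_force: 58.8
```

```bash
python3 - <<'E'
from h import *
mv(([.52,-.12,.20],91.5))
E
```

```text
now [ 0.4824 -0.233   0.096 ] yaw 97.26 tilt [ 9.e-04 -6.e-04 -1.e+00] q [ 0.69  0.86 -0.56  1.94  0.81  0.59 -0.29] w 0.01167351910219743 F [-0.2 -0.   5.6]
[10.73, 5.17, -10.4] 5.8
```

Request:
drive_tool --pt "0 0 -1 0 0" --pt "0 0 -2.5 0 0" --pt "0 0 -5 0 0" --pt "0 0 -8 0 0" --pt "0 0 -11 0 0" --pt "0 0 -13 0 0" --pt "0 0 -13 0 0" --pt "0 0 -13 0 0"

```text
time: 13.3
tool_pos: [0.4818, -0.2329, 0.2257]
ee_rot: [0.0, 0.661, 0.75, 0.0]
contact_force: [-0.5, 0.3, -5.2]
gripper_width: 0.0115
grasp_force: 59.0
```

```bash
python3 - <<'E'
from h import *
mv(([.57,-.14,.226],91.3),([.57,-.04,.226],91.3))
snap('scene','s1'); snap('wrist','w5')
im=cv2.imread('pics/w5.png');a=cv2.resize(im,(400,300),interpolation=cv2.INTER_AREA)
s=cv2.imread('pics/s1.png');b=cv2.resize(s[160:310,260:460],(800,600),interpolation=cv2.INTER_CUBIC)
b[:300,:400]=a; cv2.imwrite('pics/c5.png',b)
E
```

```text
now [ 0.4818 -0.2329  0.2257] yaw 97.26 tilt [ 6.e-04 -5.e-04 -1.e+00] q [ 0.8   0.68 -0.74  1.84  0.59  0.86 -0.1 ] w 0.011520392712169442 F [-0.5  0.3 -5.2]
[8.11, 9.92, -0.03] 6.0
[18.03, 11.19, -0.03] 6.0
```

View pics/c5.png

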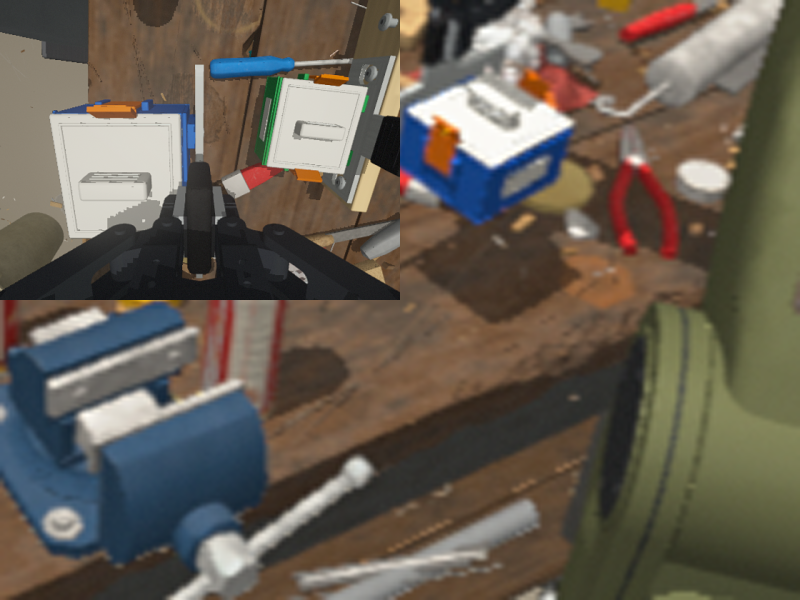

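Request:
drive_tool --pt "2 3 0 2 0" --pt "4 6 0 4 0" --pt "8 10 0 6 0" --pt "11 10.4 0 6 0" --pt "14 10.8 0 6 0" --pt "17 11.1 0 6 0" --pt "19 11.3 0 6 0" --pt "19 11.3 2 6 0" --pt "19 11.3 4 6 0" --pt "19 11.3 5 6 0"

```text
time: 14.23
tool_pos: [0.5674, -0.0302, 0.1715]
ee_rot: [-0.002, 0.699, 0.716, -0.003]
contact_force: [-1.0, -0.9, -4.3]
gripper_width: 0.0113
grasp_force: 59.8
```

Request:
drive_tool --pt "0 0 0 0 0" --pt "0 0 0 0 0"

```text
time: 14.4
tool_pos: [0.5692, -0.0305, 0.1742]
ee_rot: [-0.001, 0.699, 0.715, -0.001]
contact_force: [-0.2, 0.2, -4.4]
gripper_width: 0.0112
grasp_force: 59.9
```

```bash
python3 - <<'E'
from h import *
mv(([.58,-.031,.140],91.3))
snap('wrist','w6');snap('top','t6')
im=cv2.imread('pics/w6.png'); cv2.imwrite('pics/w6b.png',cv2.resize(im,(800,600),interpolation=cv2.INTER_CUBIC))
E
```

```text
now [ 0.5692 -0.0305  0.1742] yaw 91.25 tilt [-3.1e-03 -2.0e-04 -1.0e+00] q [ 0.33  0.77 -0.63  1.78  0.61  0.79 -0.59] w 0.01115011933138088 F [-0.2  0.2 -4.4]
[-0.08, 1.09, 3.42] -0.0
```

View pics/w6b.png

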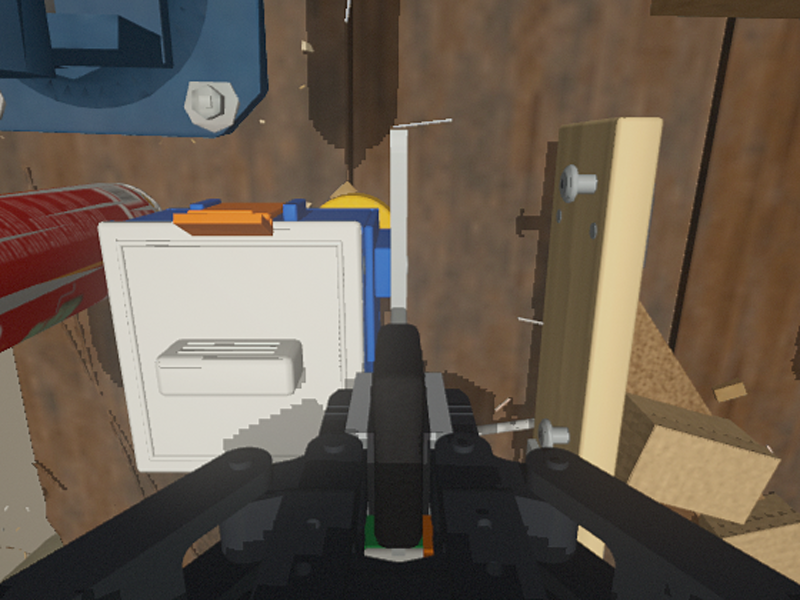

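```bash
python3 - <<'E'
from h import *
o=get_obs();w,x,y,z=o['ee_rot'];M=Ro.from_quat([x,y,z,w]).as_matrix();p=np.array(o['tool_pos'])
zp=p[2]+.006-.038
for n,u,v in[('end back',407,129),('end front',391,129),('near back',406,308),('near front',390,308)]:
    X=at('w6',u*.7,v*.7,zp);print(n,X.round(4),'tool',(M.T@(X-p)).round(4))
s=[at('w6',399*.7,v*.7,p[2]+.026) for v in(330,540)];print('sleeve top?',s)
P=[at('w6',u*.7,v*.7,.078) for u,v in[(569,184),(545,435)]];print('heads',P,np.mean(P,0),np.linalg.norm(P[0]-P[1]),yaw(*P[::-1]))
E=[at('w6',u*.7,v*.7,.096) for u,v in[(615,119),(581,470)]];print('front top edge',E,yaw(*E[::-1]))
Bk=[at('w6',u*.7,v*.7,.096) for u,v in[(661.5,120)]];print('back',Bk)
a=yaw(*E[::-1])-90;n=np.array([np.cos(np.radians(a)),np.sin(np.radians(a)),0]);
print('face to head mid',[float((E[0]-q)@n) for q in P])
E
```

```text
end back [0.5698 0.0474 0.1439] tool [0.0775 0.0009 0.032 ]
end front [0.5651 0.0473 0.1439] tool [ 0.0775 -0.0038  0.032 ]
near back [ 0.5708 -0.0075  0.1439] tool [0.0226 0.0008 0.032 ]
near front [ 0.5657 -0.0076  0.1439] tool [ 0.0225 -0.0044  0.032 ]
sleeve top? [array([0.56851108, 0.00538697, 0.20186617]), array([ 0.56965507, -0.04781956,  0.20186617])]
heads [array([0.63966621, 0.02885696, 0.078     ]), array([ 0.64160429, -0.09111517,  0.078     ])] [ 0.64063525 -0.03112911  0.078     ] 0.11998779136702571 90.92549885645924
front top edge [array([0.64861358, 0.05418595, 0.096     ]), array([ 0.65417402, -0.09832344,  0.096     ])] 92.08806293431212
back [array([0.66617257, 0.05419428, 0.096     ])]
face to head mid [0.009864293829587773, 0.012298747565254214]
```

```bash
python3 - <<'E'
from h import *
mv(([.57,-.0316,.140],91.3),([.628,-.0316,.140],91.3))
E
```

```text
now [ 0.5705 -0.0301  0.1759] yaw 91.24 tilt [ 9.e-04  4.e-04 -1.e+00] q [ 0.33  0.77 -0.63  1.78  0.61  0.79 -0.59] w 0.0110932170986443 F [-0.5  0.1 -3.8]
[-0.15, -0.06, 3.59] -0.1
[-0.28, 5.74, 3.59] -0.1
```

Request:
drive_tool --pt "-0.1 0 1.5 0 0" --pt "-0.2 1 3 0 0" --pt "-0.25 3 3.6 0 0" --pt "-0.28 4.5 3.6 0 0" --pt "-0.28 5.4 3.6 0 0" --pt "-0.28 5.7 3.6 0 0" --pt "-0.28 5.7 3.6 0 0" --pt "-0.28 5.7 3.6 0 0" --pt "-0.28 5.7 3.6 0 0"

```text
time: 15.25
tool_pos: [0.6263, -0.0317, 0.1398]
ee_rot: [-0.0, 0.699, 0.715, -0.0]
contact_force: [-0.4, 1.3, -4.7]
gripper_width: 0.0113
grasp_force: 59.9
```

```bash
python3 - <<'E'
from h import *
mv(([.628,-.0316,.140],91.3),([.648,-.0316,.140],91.3))
E
```

```text
now [ 0.6263 -0.0317  0.1398] yaw 91.28 tilt [-7.e-04 -4.e-04 -1.e+00] q [ 0.3   0.88 -0.61  1.63  0.63  0.83 -0.55] w 0.01126107180622819 F [-0.4  1.3 -4.7]
[0.01, 0.17, -0.02] -0.0
[-0.04, 2.17, -0.02] -0.0
```

Request:
drive_tool --pt "0 0.4 0 0 0" --pt "0 0.7 0 0 0" --pt "0 1.0 0 0 0" --pt "-0.02 1.2 0 0 0" --pt "-0.02 1.2 0 0 0"

```text
time: 15.67
tool_pos: [0.6397, -0.0314, 0.1395]
ee_rot: [0.0, 0.699, 0.715, 0.0]
contact_force: [0.1, 0.7, -4.8]
gripper_width: 0.0114
grasp_force: 59.8
```

Request:
drive_tool --pt "0 0.3 0 0 0" --pt "0 0.5 0 0 0" --pt "0 0.7 0 0 0" --pt "0 0.8 0 0 0" --pt "0 0.8 0 0 0"

```text
time: 16.08
tool_pos: [0.6474, -0.0312, 0.1395]
ee_rot: [0.0, 0.699, 0.715, 0.0]
contact_force: [0.2, 1.0, -4.9]
gripper_width: 0.0113
grasp_force: 59.9
```

Request:
drive_tool --pt "0 0.1 0 0 0" --pt "0 0.2 0 0 0" --pt "0 0.3 0 0 0" --pt "0 0.3 0 0 0"

```text
time: 16.42
tool_pos: [0.6492, -0.0313, 0.1392]
ee_rot: [-0.001, 0.699, 0.715, -0.001]
contact_force: [-2.8, 0.1, -2.8]
gripper_width: 0.0112
grasp_force: 60.0
```

Request:
drive_tool --pt "0 -0.15 0 0 0" --pt "0 -0.2 0.3 0 0" --pt "0 -0.2 0.6 0 0" --pt "0 -0.2 0.9 0 0" --pt "0 -0.2 1.1 0 0" --pt "0 -0.2 1.2 0 0" --pt "0 -0.2 1.2 0 0"

```text
time: 17.0
tool_pos: [0.648, -0.0313, 0.127]
ee_rot: [-0.0, 0.699, 0.715, -0.0]
contact_force: [-0.4, -0.4, -4.5]
gripper_width: 0.0114
grasp_force: 59.9
```

Request:
drive_tool --pt "0 0 0.1 0 0" --pt "0 0 0.2 0 0" --pt "0 0 0.2 0 0" --pt "0 0 0.2 0 0"

```text
time: 17.33
tool_pos: [0.6484, -0.0312, 0.1259]
ee_rot: [0.0, 0.699, 0.715, 0.0]
contact_force: [0.8, -0.6, -1.1]
gripper_width: 0.0112
grasp_force: 60.3
```

Request:
drive_tool --pt "0 -0.2 0.05 0 0" --pt "0 -0.4 0.05 0 0" --pt "0 -0.6 0.05 0 0" --pt "0 -0.6 0.05 0 0"

```text
time: 17.67
tool_pos: [0.6445, -0.0312, 0.1259]
ee_rot: [0.002, 0.699, 0.715, 0.002]
contact_force: [5.0, 0.4, -1.4]
gripper_width: 0.0111
grasp_force: 60.3
```

Request:
drive_tool --pt "0 0.2 0 0 0" --pt "0 0.2 0 0 0.3" --pt "0 0.2 0 0 0.4" --pt "0 0.2 0 0 0.4" --pt "0 0.2 0 0 0.4" --pt "0 0.2 0 0 0.4" --pt "0 0.2 0 0 0.4" --pt "0 0.2 0 0 0.4"

```text
time: 18.33
tool_pos: [0.644, -0.0314, 0.1249]
ee_rot: [-0.0, 0.699, 0.715, -0.0]
contact_force: [0.7, 0.3, -0.3]
gripper_width: 0.0343
grasp_force: 0.0
```

Request:
drive_tool --pt "0 0 -1 0 0.4" --pt "0 0 -3 0 0.4" --pt "0 0 -6 0 0.4" --pt "0 0 -10 0 0.4" --pt "0 0 -14 0 0.4" --pt "0 0 -14 0 0.4" --pt "0 0 -14 0 0.4"

```text
time: 18.92
tool_pos: [0.6457, -0.0307, 0.2688]
ee_rot: [0.002, 0.699, 0.715, 0.003]
contact_force: [-0.2, 0.1, -0.8]
gripper_width: 0.0345
grasp_force: 0.0
```

```bash
python3 - <<'E'
from h import *
mv()
snap('wrist','w7');snap('top','t7')
im=cv2.imread('pics/w7.png')
b=cv2.resize(im,(800,600),interpolation=cv2.INTER_CUBIC)
t=cv2.imread('pics/t7.png'); b[400:600,560:800]=cv2.resize(t[140:215,290:380],(240,200),interpolation=cv2.INTER_CUBIC)
cv2.imwrite('pics/w7b.png',b)
E
```

```text
now [ 0.6457 -0.0307  0.2688] yaw 91.26 tilt [ 6.7e-03  6.0e-04 -1.0e+00] q [ 0.33  0.76 -0.69  1.46  0.51  1.1  -0.43] w 0.03445317482747234 F [-0.2  0.1 -0.8]
```

View pics/w7b.png

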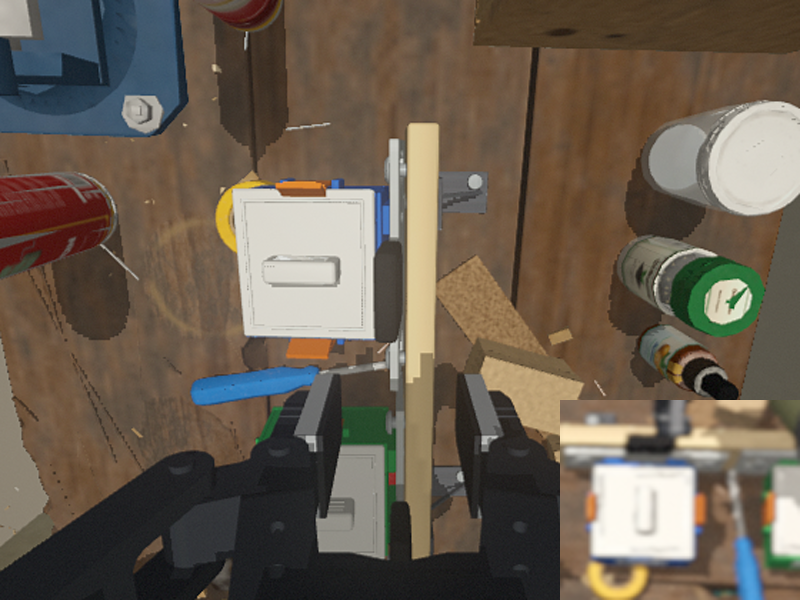

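```bash
python3 - <<'E'
from h import *
P=[at('w7',395*.7,v*.7,.094) for v in(139,390)];print(P,np.mean(P,0))
print(close_job())
E
```

```text
[array([0.64291105, 0.04655988, 0.094     ]), array([ 0.64590497, -0.1069494 ,  0.094     ])] [ 0.64440801 -0.03019476  0.094     ]
the job is handed in; nothing more can be done
None
```

The lid is snapped onto the blue box under both clips, the closed box hangs on the free pair of pins, and the job was handed in at about 19 s; the hand-in gave no verdict, but my last measurement had the box about 1 mm off the pins' midpoint sideways.

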